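Take the bin-liner roll off its stand

TASK

Swing the keeper arm of the roll stand well aside, about a quarter turn, and leave it there; slide the roll of bin liners straight up off its post without tipping or shifting the stand. Then set the roll down gently, standing upright on the floor of the middle-sized of the three orange containers, let go, and leave everything else where it is.

Things in the scene. Friction and masses are not known exactly. Their poses are not given: they have to be found in the camera images.
- stand: Roll stand, loose but heavy (1.8 kg): plain steel base plate 170 x 110 mm, 16 mm thick, with an upright steel post of 22 mm diameter whose tip is 136 mm above the counter. Origin: on the counter under the post's axis; z up. The base reaches from x = -110 to +60 mm and y = -55 to +55 mm. A steel side pillar (16 mm diameter) stands at x = -85 mm, y = 0; the keeper arm turns on its top.
- keeper (a joint): Keeper arm: steel bar 105 mm long, 16 mm wide, between 142 and 152 mm above the counter (8 mm over the post's tip), turning in the level plane about the vertical axis of the side pillar (stand x = -85 mm, y = 0) with slight friction (0.05 N m); it stays where it is left. Value in rad: 0 = pointing along the stand's +x, over the post; growing = counter-clockwise seen from above, towards the stand's +y; stops at 1.9. It starts between 0 and 0.25, above the roll and blocking it.
- keeper_pin (a point): Half-way up the bare round black pin that stands up from the keeper arm near its free end, 95 mm from the hinge axis: 14 mm diameter, 45 mm tall, from 152 to 197 mm above the counter. It turns with the arm.
- roll_center (a point): Centre (half-way up) of the roll of bin liners: dark wound roll on a cardboard core, 56 mm outside diameter, 110 mm tall, bore 32 mm, 0.18 to 0.35 kg. It stands around the stand's post on the base, its underside 16 mm and its top 126 mm above the counter, the post showing 10 mm above it. z is its axis.
- tub_medium: Middle-sized orange container, the one wanted: open-topped, loose, 130 (x) x 100 (y) x 60 mm tall outside, walls and floor 4 to 5 mm thick. Origin: centre of its underside.
- tub_large: Largest orange container, 160 x 125 x 70 mm tall, origin at the centre of its underside. Leave alone. The three containers change places.
- tub_small: Smallest orange container, 100 x 75 x 50 mm tall, origin at the centre of its underside. Leave alone.
- plate: Blue melamine plate, 180 mm diameter, 18 mm high, origin at the centre of its underside. Leave alone.
- picks: Bamboo toothpick holder, 52 mm diameter, 82 mm tall with the picks, origin at the centre of its underside. Leave alone.
- pot: Steel sauce pot with a clip-on lid, 170 mm diameter, 134 mm tall over the lid knob, long handle along its -y reaching 229 mm from the axis; origin at the centre of its underside. Leave alone.
- soap: Closed soap bottle, 64 mm diameter, 190 mm tall, origin at the centre of its underside. Leave alone.
Things that resemble listed ones, but are neither listed nor needed, are in the scene too. What is shaped like the tub_medium but green or turquoise is not meant.

How it is judged:
On the way, in this order (a step that is already met when the one before it is completed fails the run):
1. the keeper arm is swung aside by more than 1.0 rad while the roll is still on its post (value of joint keeper above 1 rad and z of roll_center in the frame of stand below 0.1 m), for 0.1 s.
2. the roll has been slid up past the tip of the post, the stand still upright (z of roll_center in the frame of stand above 0.191 m and angle between stand's own z axis and vertical below 0.1 rad), for 0.05 s.
At the end, for the whole second after the job is handed in: The roll stands upright (within 0.1 rad), still and released on the floor of the middle-sized container (its centre 50 to 67 mm above the container's underside and inside its walls); that container is level and within 40 mm of where it was; the keeper arm is still swung aside by more than 1.0 rad (x of roll_center in the frame of tub_medium between -0.05 and 0.05 m and y of roll_center in the frame of tub_medium between -0.035 and 0.035 m and z of roll_center in the frame of tub_medium between 0.05 and 0.067 m and (angle between roll_center's own z axis and vertical below 0.1 rad or angle between roll_center's own z axis and vertical above 3.04 rad) and linear speed of roll below 0.02 m/s and angle between tub_medium's own z axis and vertical below 0.05 rad and distance of tub_medium from where it was at the start of the episode below 0.04 m and value of joint keeper above 1 rad); the robot touches nothing.
It fails at once if the stand is tipped by more than 0.15 rad or shifted by more than 30 mm (angle between stand's own z axis and vertical above 0.15 rad or distance of stand from where it was at the start of the episode above 0.03 m).
It fails at once if the roll is dropped or slammed into the middle-sized container (faster than 0.5 m/s inside it) instead of being set down (linear speed of roll above 0.5 m/s and z of roll_center in the frame of tub_medium below 0.11 m and x of roll_center in the frame of tub_medium between -0.05 and 0.05 m and y of roll_center in the frame of tub_medium between -0.035 and 0.035 m).
It fails at once if another thing on the counter is moved by more than 30 mm (distance of any of tub_large, tub_small, plate, picks, pot, soap from where it was at the start of the episode above 0.03 m).
It also fails if it takes over 61 s, if anything falls off the work surface, if the arm or the gripper's body presses on something with over 40 N, if the wrist force passes 120 N, or if a joint passes its speed limit or range.

ROBOT

A 7-joint arm with a two-finger parallel gripper is mounted at the origin on the work surface. World frame = base frame: x ahead of the robot, y to its left, z up, the work surface at z = 0. Lengths are in m, angles in rad, forces in N, time in s.
With the tool pointing down it reaches from about 0.4 to 0.85 m from the base axis. Payload 10.4 kg.
Tool frame: the origin (TCP) lies at the very end of the fingers, on their centre line; the grasp point (between the pads) lies 19 mm behind it; z points along the fingers, y is the direction in which the jaws open and shut (so a half turn about z gives the same grasp; the last joint's range is limited). The gripper opens to 87 mm and grips with 3 to 60 N. Pads are 19 mm wide; open, the fingers measure 117 mm over their backs; the gripper's body (75 mm by 190 mm) begins 51 mm behind the grasp point.
Start: joints at [-1.337, 0.332, -0.065, 1.46, 0.022, 1.35, -0.088], TCP at [0.159, 0.605, 0.223] pointing down, gripper open.
Joint ranges: [-2.6, 2.6], [-0.5, 2.12], [-1.47, 1.34], [0.16, 2.42], [-1.27, 4.41], [0.06, 2.06], [-2.6, 2.6]. Speed limits (rad/s): [2.22, 2.22, 2.79, 2.79, 3.14, 3.14, 3.14].

INTERFACE

Orientations are given as a unit quaternion [x, y, z, w].
In Python, from cell import manip gives the robot as it stands. The module is installed in compiled form; this text tells all that it offers.
- The arm moves only by the shell command python3 -m handwheel 'ROWS'. ROWS is JSON, a list of rows, each a list of 3 entries, a list of its own where there are three numbers: the shift along the tool's x, y, z in m, then the turn, a rotation vector about the tool's x, y, z in degrees, then the finger opening in m, from 0 to 0.087. In form: [[[tx, ty, tz], [ax, ay, az], claw], ...]. A call has 1 to 8 rows; each row shifts and turns the commanded pose from where the row before left it, along the tool's axes as they then stand; what a row does not reach is not made up. A row lasts 1/8 s, in which the tool goes at most 62.5 mm and 10.7 degrees, less where a joint would pass 70% of its speed; a pose out of reach is approached as far as the arm can. A call with a gripper value outside its range is refused whole. The fingers move at their own pace and stop on an object; the grip force is fixed at half the most. Time passes only in rows, so rows that do not move let the fingers close. It gives the time, the measured TCP pose, the force and the opening at its end, in the units of the state.
- manip.get_state(): the state, without advancing time (a new reading comes with each control period).
- manip.grab_frame(name): name is "scene" or "side" or "wrist"; returns the picture (400x640x3 uint8, red, green, blue); there is no depth.
- manip.camera_params(name): a dict with "K" (3x3 intrinsics, pixels), "distortion" ([k1, k2, p1, p2, k3] as OpenCV has them; the pictures are not rectified), "position" and "orientation" of the camera in the world. Camera axes: x right, y up, looking along -z (the intrinsics and any distortion apply to the point x, -y, -z); pixel columns grow to the right and rows downward; lengths in m; the calibration is good to about 2 mm. A picture is of the moment at which its call begins: read the wrist's pose just before it. camera_params takes no time and is no camera call; for the wrist camera it gives the pose at the moment of the call.
- manip.finish_job(): hands the job in, once; it reports no verdict.
The state is a dict: "clock": time; "q": joint angles; "qvel": joint speeds; "tau": joint torques, N m; "tool_pos": TCP position; "orientation": TCP orientation; "wrist_force": force on the tool from outside, world axes, zero at the start; "torque": the same for the moment, N m; "finger_gap": finger opening in m.
Only numpy, scipy, OpenCV 4.12 (cv2) and the standard library are available. Lean on these libraries where they do the work, as an engineer would, in place of code of your own. Each camera call takes 0.05 s, during which the arm holds its last target. There are 200 camera calls.

## Working session

There is one attempt and no reset: what is moved stays moved. The work goes in short steps, Python scripts to look and compute and a shell command to move; the robot and the scene stay as the last step left them, time stands still between calls to the robot, and variables do not carry over. Pictures are saved under pics/ and viewed, about 8 in all and at most 12, crops included, and the job is handed in when it is done.

```bash
mkdir -p pics
cat > h.py <<'E'
import numpy as np, cv2
from scipy.spatial.transform import Rotation as R
from cell import manip
def cam(n):
    p=manip.camera_params(n); return np.array(p["K"]),np.array(p["distortion"],float),np.array(p["position"]),R.from_quat(p["orientation"]).as_matrix()
def ray(c,uv):
    K,d,p,M=c; u=cv2.undistortPoints(np.array(uv,float).reshape(-1,1,2),K,d).reshape(-1,2)
    v=np.c_[u[:,0],-u[:,1],-np.ones(len(u))]@M.T; return p,v
def onz(c,uv,z):
    p,v=ray(c,uv); return p+v*((z-p[2])/v[:,2])[:,None]
def proj(c,X):
    K,d,p,M=c; q=(np.array(X,float).reshape(-1,3)-p)@M; q=q*[1,-1,-1]
    return cv2.projectPoints(q,np.zeros(3),np.zeros(3),K,d)[0].reshape(-1,2)
def snap(n,f):
    c=cam(n); im=np.array(manip.grab_frame(n)); cv2.imwrite("pics/"+f,im[:,:,::-1]); return c,im
E
python3 - <<'E'
from h import *
for n in("scene","side"):
    c,im=snap(n,n+"0.png"); print(n,c[2],c[3].round(3).tolist(),c[0].tolist())
s=manip.get_state();print(s)
E
```

```text
scene [ 1.31859241 -0.4884119   1.39303289] [[0.521, -0.683, 0.512], [0.854, 0.417, -0.312], [-0.001, 0.599, 0.8]] [[490.13340431526126, 0.0, 317.88828741034996], [0.0, 490.13340431526126, 190.0912726161867], [0.0, 0.0, 1.0]]
side [0.62133492 1.30770668 0.98661756] [[-0.994, -0.07, 0.087], [0.111, -0.552, 0.826], [-0.01, 0.831, 0.557]] [[483.13922038808477, 0.0, 321.121274441526], [0.0, 483.13922038808477, 197.40074755138292], [0.0, 0.0, 1.0]]
{'clock': 0.1, 'q': array([-1.33659478,  0.33281856, -0.06469094,  1.46085393,  0.02159908,
        1.34987667, -0.08851299]), 'qvel': array([ 0.00025666, -0.00082114, -0.0003971 , -0.00208186,  0.0001349 ,
        0.00086347, -0.00068318]), 'tau': array([ 1.23028723e-03, -6.24540639e+01,  2.43518420e-02, -3.90717030e+01,
       -6.15364895e-02,  3.66064254e-02,  6.29044303e-05]), 'tool_pos': array([0.15866451, 0.60417556, 0.22182892]), 'orientation': array([ 1.28049517e-01,  9.91767575e-01, -6.28459975e-04, -5.20109805e-05]), 'wrist_force': array([-0.30456697,  0.05626862,  0.18322151]), 'torque': array([ 0.04450428, -0.00913721, -0.0024288 ]), 'finger_gap': 0.08684158723680176}
```

View pics/scene0.png

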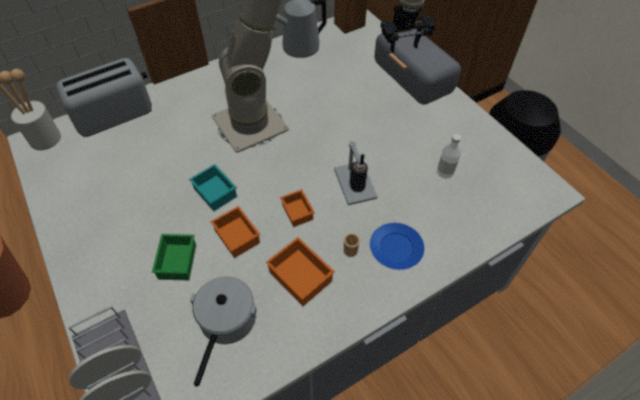

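View pics/side0.png

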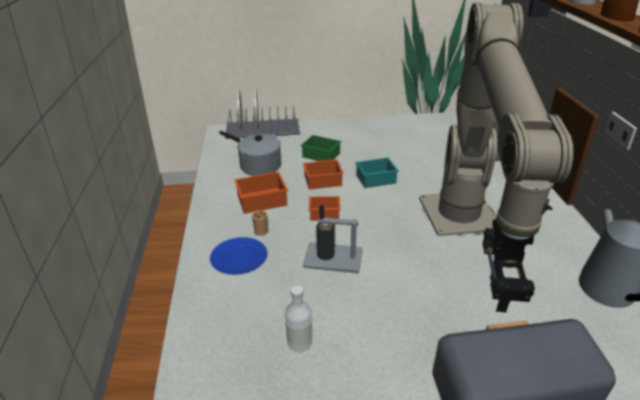

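Scene view: stand at about (357,178), medium orange tub at (236,231), small at (297,207), large at (300,270). The side view agrees: stand at (335,240), medium tub at (323,174). Next I measure the tubs and enlarge the stand.

Run:
```python
from h import *
for n in("scene","side"):
    c=cam(n); im=cv2.imread("pics/"+n+"0.png"); hsv=cv2.cvtColor(im,cv2.COLOR_BGR2HSV)
    m=cv2.inRange(hsv,(3,170,90),(14,255,255)); 
    cs,_=cv2.findContours(m,cv2.RETR_EXTERNAL,cv2.CHAIN_APPROX_NONE)
    for k in cs:
        if cv2.contourArea(k)<200: continue
        u=k.reshape(-1,2).mean(0)
        # rim-plane contour: rays cut at rim height
        for h in (.05,.06,.07):
            P=onz(c,k.reshape(-1,2),h); r=cv2.minAreaRect((P[:,:2]*1000).astype(np.float32)); print(n,u.round(),h,np.round(r[0]),np.round(r[1]),round(r[2],1))
a=cv2.resize(cv2.imread("pics/scene0.png")[135:215,315:395],(400,400),interpolation=cv2.INTER_CUBIC)
b=cv2.resize(cv2.imread("pics/side0.png")[195:275,295:375],(400,400),interpolation=cv2.INTER_CUBIC)
cv2.imwrite("pics/z.png",np.hstack([a,b]))
```

```text
scene [300. 268.] 0.05 [ 684. -168.] [170. 133.] 12.0
scene [300. 268.] 0.06 [ 688. -170.] [169. 132.] 12.0
scene [300. 268.] 0.07 [ 693. -173.] [167. 131.] 12.0
scene [234. 229.] 0.05 [ 452. -276.] [138. 105.] 3.6
scene [234. 229.] 0.06 [ 458. -278.] [137. 104.] 3.6
scene [234. 229.] 0.07 [ 465. -279.] [136. 104.] 3.6
scene [296. 206.] 0.05 [477. -60.] [ 79. 105.] 83.2
scene [296. 206.] 0.06 [484. -63.] [ 78. 105.] 83.2
scene [296. 206.] 0.07 [490. -66.] [ 78. 104.] 83.2
side [323. 207.] 0.05 [471. -23.] [124.  97.] 84.7
side [323. 207.] 0.06 [473.  -9.] [122.  96.] 84.7
side [323. 207.] 0.07 [474.   5.] [121.  95.] 84.7
side [261. 192.] 0.05 [ 681. -151.] [166. 218.] 11.7
side [261. 192.] 0.06 [ 680. -135.] [164. 216.] 11.7
side [261. 192.] 0.07 [ 679. -119.] [162. 214.] 11.7
side [323. 174.] 0.05 [ 449. -248.] [134. 183.] 3.9
side [323. 174.] 0.06 [ 451. -231.] [132. 181.] 3.9
side [323. 174.] 0.07 [ 453. -214.] [131. 179.] 3.9
```

View pics/z.png

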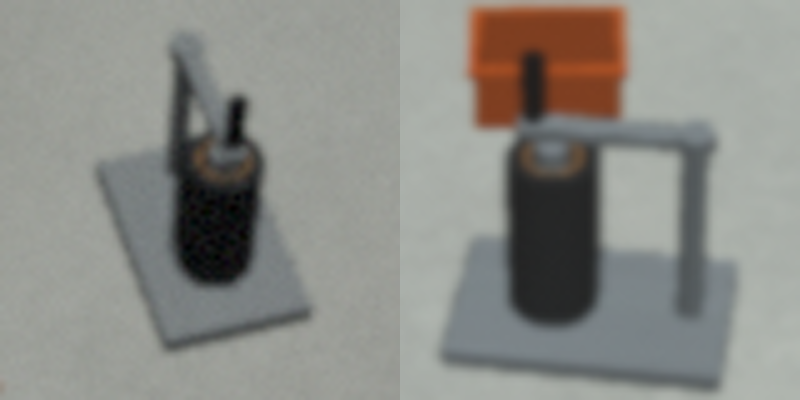

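Left: pin tip at scene (362.8,154.6), roll top (360.6,166.4), hinge top (352.2,143.6). Right: pin tip at side (321.6,205.4), roll top (325.6,226.4), hinge (354.6,222).

Run:
```python
from h import *
A=cam("scene");B=cam("side")
f=lambda L:[(315+x/5,135+y/5) for x,y in L]; g=lambda L:[(295+(x-400)/5,195+y/5) for x,y in L]
for nm,a,b,z in[("pin top",(239,98),(533,52),.197),("roll top",(228,157),(553,157),.126),("hinge",(186,43),(698,135),.152)]:
    print(nm,onz(A,f([a]),z).round(3),onz(B,g([b]),z).round(3))
    p,v=ray(A,f([a]));q,w=ray(B,g([b])); t=np.linalg.lstsq(np.c_[v[0],-w[0]],q-p,rcond=None)[0]; print("  tri",((p+v[0]*t[0]+q+w[0]*t[1])/2).round(3))
print(onz(A,f([(98,165),(167,343),(310,312)]),.016).round(3))
print(onz(B,g([(472,238),(738,262),(720,377),(442,353)]),.016).round(3))
s=manip.get_state();print(R.from_quat(s["orientation"]).as_matrix().round(3))
c=cam("wrist");print(c[2],c[3].round(2))
```

```text
pin top [[0.507 0.175 0.197]] [[0.502 0.177 0.197]]
  tri [0.504 0.176 0.195]
roll top [[0.498 0.179 0.126]] [[0.491 0.184 0.126]]
  tri [0.493 0.181 0.122]
hinge [[0.417 0.198 0.152]] [[0.41  0.208 0.152]]
  tri [0.41  0.201 0.146]
[[0.384 0.152 0.016]
 [0.542 0.107 0.016]
 [0.572 0.207 0.016]]
[[0.536 0.118 0.016]
 [0.373 0.162 0.016]
 [0.402 0.265 0.016]
 [0.564 0.224 0.016]]
[[-0.967  0.254 -0.   ]
 [ 0.254  0.967 -0.001]
 [-0.    -0.001 -1.   ]]
[0.0938864  0.62149767 0.38350121] [[ 0.25 -0.94 -0.24]
 [ 0.97  0.25  0.06]
 [-0.   -0.25  0.97]]
```

```bash
python3 -m handwheel '[[[-0.04,-0.03,-0.003],[0,0,0],0.045],[[-0.04,-0.03,-0.003],[0,0,0],0.045],[[-0.04,-0.03,-0.003],[0,0,0],0.045],[[-0.04,-0.03,-0.003],[0,0,0],0.045],[[-0.04,-0.03,-0.003],[0,0,0],0.045],[[-0.04,-0.03,-0.003],[0,0,0],0.045],[[-0.04,-0.03,0],[0,0,0],0.045],[[-0.04,-0.03,0],[0,0,0],0.045]]'
```

```text
clock: 1.1
tool_pos: [0.408, 0.2896, 0.2404]
orientation: [0.128, 0.992, 0.0, -0.0]
wrist_force: [0.3, -0.2, -0.5]
finger_gap: 0.0447
```

```bash
python3 -m handwheel '[[[-0.04,-0.028,0],[0,0,0],0.045],[[-0.04,-0.028,0],[0,0,0],0.045],[[-0.04,-0.028,0],[0,0,0],0.045],[[0,0,0],[0,0,0],0.045]]'
python3 - <<'E'
from h import *
c,im=snap("wrist","w1.png")
for nm,P in[("pintop",(.504,.177,.197)),("hinge",(.412,.204,.152)),("roll",(.494,.182,.126)),("tcp",manip.get_state()["tool_pos"])]: print(nm,proj(c,P).round())
E
```

```text
clock: 1.6
tool_pos: [0.5038, 0.1755, 0.2402]
orientation: [0.131, 0.991, -0.001, 0.0]
wrist_force: [-0.8, 0.8, -0.1]
finger_gap: 0.0452
pintop [[316. 221.]]
hinge [[319.  96.]]
roll [[318. 189.]]
tcp [[318. 241.]]
```

View pics/w1.png

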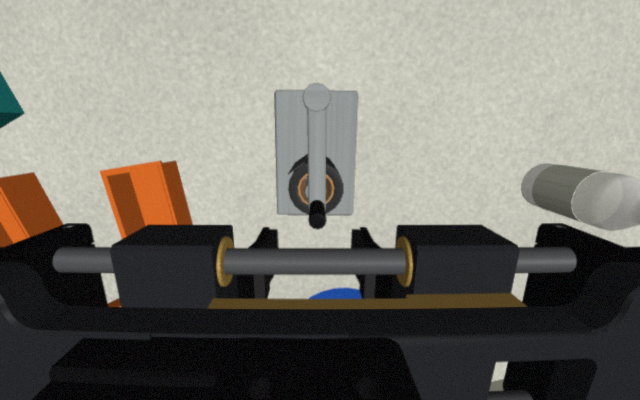

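The wrist view confirms it: pin tip (317,222) and roll (316,187) lie within 3 px of the prediction. I descend around the pin.

```bash
python3 -m handwheel '[[[0,0,0.02],[0,0,0],0.034],[[0,0,0.025],[0,0,0],0.032],[[0,0,0.025],[0,0,0],0.030],[[0,0,0],[0,0,0],0.030],[[0.001,0.013,0],[0,0,-8],0.03],[[0.001,0.013,0],[0,0,-8],0.03],[[0.001,0.013,0],[0,0,-8],0.03],[[0.001,0.013,0],[0,0,-8],0.03]]'
python3 -m handwheel '[[[0.001,0.013,0],[0,0,-8],0.03],[[0.001,0.013,0],[0,0,-8],0.03],[[0.001,0.013,0],[0,0,-8],0.03],[[0.001,0.013,0],[0,0,-8],0.03],[[0.001,0.013,0],[0,0,-8],0.03],[[0.001,0.013,0],[0,0,-8],0.03],[[0.001,0.013,0],[0,0,-8],0.03],[[0.001,0.013,0],[0,0,-8],0.03]]'
```

```text
clock: 2.65
tool_pos: [0.5004, 0.2321, 0.1718]
orientation: [-0.153, 0.988, 0.0, 0.0]
wrist_force: [-0.9, -1.1, 0.4]
finger_gap: 0.0302
clock: 3.65
tool_pos: [0.4245, 0.296, 0.1719]
orientation: [-0.653, 0.757, -0.0, 0.001]
wrist_force: [0.9, -0.5, -0.1]
finger_gap: 0.0297
```

```bash
python3 -m handwheel '[[[0,-0.006,0],[0,0,0],0.034],[[0,0,-0.025],[0,0,0],0.034],[[0,0,-0.025],[0,0,0],0.034],[[0,0,-0.025],[0,0,0],0.05],[[0,0,0],[0,0,8],0.087],[[0,0,0],[0,0,8],0.087],[[0,0,0],[0,0,8],0.087],[[0,0,0],[0,0,8],0.087]]'
python3 -m handwheel '[[[0,0,0],[0,0,8],0.087],[[0,0,0],[0,0,8],0.087],[[0,0,0],[0,0,8],0.087],[[0,0,0],[0,0,8],0.087],[[0,0,0],[0,0,8],0.087],[[0,0,0],[0,0,8],0.087],[[0,0,0],[0,0,8],0.087],[[0,0,0],[0,0,8],0.087]]'
python3 - <<'E'
from h import *
s=manip.get_state();M=R.from_quat(s["orientation"]).as_matrix();print(M.round(3)); print((M.T@(np.array([.494,.182,.235])-s["tool_pos"])).round(4))
E
```

```text
clock: 4.65
tool_pos: [0.4317, 0.2941, 0.2463]
orientation: [-0.413, 0.911, 0.0, 0.0]
wrist_force: [0.4, -0.8, 0.4]
finger_gap: 0.0758
clock: 5.65
tool_pos: [0.4317, 0.2941, 0.2463]
orientation: [0.132, 0.991, 0.0, 0.0]
wrist_force: [-1.3, -1.4, 0.6]
finger_gap: 0.0871
[[-0.965  0.262  0.001]
 [ 0.262  0.965  0.   ]
 [-0.001  0.001 -1.   ]]
[-0.0895 -0.0918  0.0113]
```

```bash
python3 -m handwheel '[[[-0.03,-0.03,0],[0,0,0],0.087],[[-0.03,-0.03,0],[0,0,0],0.087],[[-0.03,-0.032,0],[0,0,0],0.087],[[0,0,0],[0,0,0],0.087]]'
python3 - <<'E'
from h import *
c,im=snap("wrist","w2.png")
for nm,P in[("hinge",(.412,.204,.152)),("post",(.494,.182,.136)),("roll",(.494,.182,.126)),("tcp",manip.get_state()["tool_pos"])]: print(nm,proj(c,P).round())
E
```

```text
clock: 6.15
tool_pos: [0.4969, 0.1784, 0.2464]
orientation: [0.133, 0.991, -0.0, 0.001]
wrist_force: [-0.6, 0.7, 0.2]
finger_gap: 0.0869
hinge [[317. 106.]]
post [[317. 197.]]
roll [[317. 195.]]
tcp [[318. 241.]]
```

View pics/w2.png

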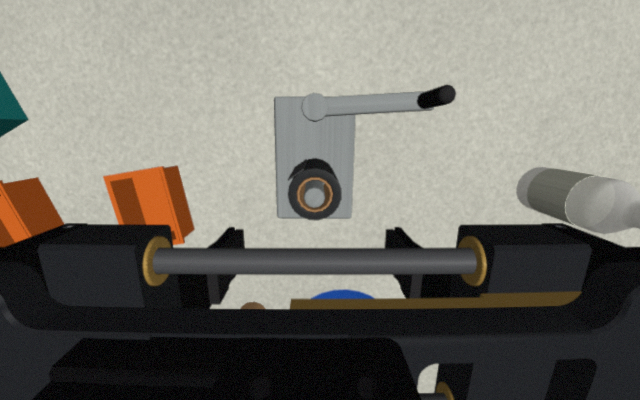

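Keeper now points sideways, pin at (437,96), about 95°; post at (315,195), within 2 px of prediction. I descend and grip.

```bash
python3 -m handwheel '[[[0.005,0.001,0.03],[0,0,0],0.087],[[0,0,0.03],[0,0,0],0.087],[[0,0,0.03],[0,0,0],0.087],[[0,0,0.03],[0,0,0],0.087],[[0,0,0.025],[0,0,0],0.087],[[0,0,0.018],[0,0,0],0.087],[[0,0,0],[0,0,0],0.07],[[0,0,0],[0,0,0],0.06]]'
python3 -m handwheel '[[[0,0,0],[0,0,0],0.05],[[0,0,0],[0,0,0],0.045],[[0,0,0],[0,0,0],0.045],[[0,0,0],[0,0,0],0.045]]'
```

```text
clock: 7.2
tool_pos: [0.4904, 0.1853, 0.0835]
orientation: [0.128, 0.992, 0.0, 0.0]
wrist_force: [0.2, 0.5, 0.2]
finger_gap: 0.074
clock: 7.7
tool_pos: [0.4904, 0.1845, 0.0831]
orientation: [0.128, 0.992, 0.0, 0.0]
wrist_force: [-0.9, -2.3, 5.6]
finger_gap: 0.0568
```

```bash
python3 -m handwheel '[[[0,-0.002,-0.004],[0,0,0],0.045],[[0,0,-0.01],[0,0,0],0.045],[[0,0,-0.015],[0,0,0],0.045]]'
```

```text
clock: 8.07
tool_pos: [0.4891, 0.1825, 0.1121]
orientation: [0.128, 0.992, -0.0, -0.0]
wrist_force: [0.8, 0.8, -2.8]
finger_gap: 0.0562
```

```bash
python3 -m handwheel '[[[0,0,-0.02],[0,0,0],0.045],[[0,0,-0.02],[0,0,0],0.045],[[0,0,-0.02],[0,0,0],0.045],[[0,0,-0.02],[0,0,0],0.045],[[0,0,-0.02],[0,0,0],0.045],[[0,0,-0.03],[0,0,0],0.045],[[0,0,0],[0,0,0],0.045],[[0,0,0],[0,0,0],0.045]]'
python3 - <<'E'
from h import *
c,im=snap("side","s3.png"); cv2.imwrite("pics/s3c.png",cv2.resize(im[130:330,180:420,::-1],None,fx=2.5,fy=2.5))
s=manip.get_state();M=R.from_quat(s["orientation"]).as_matrix();print(s["wrist_force"],s["q"].round(2),(M.T@(np.array([.457,-.277,.235])-s["tool_pos"])).round(4))
E
```

```text
clock: 9.07
tool_pos: [0.4891, 0.1825, 0.241]
orientation: [0.128, 0.992, -0.0, -0.0]
wrist_force: [-0.6, 0.2, -2.6]
finger_gap: 0.0562
[-0.71954134 -0.94957979 -2.18654037] [-0.7   0.09  0.27  1.72 -0.02  1.34  0.89] [-0.0858 -0.4524  0.0059]
```

View pics/s3c.png

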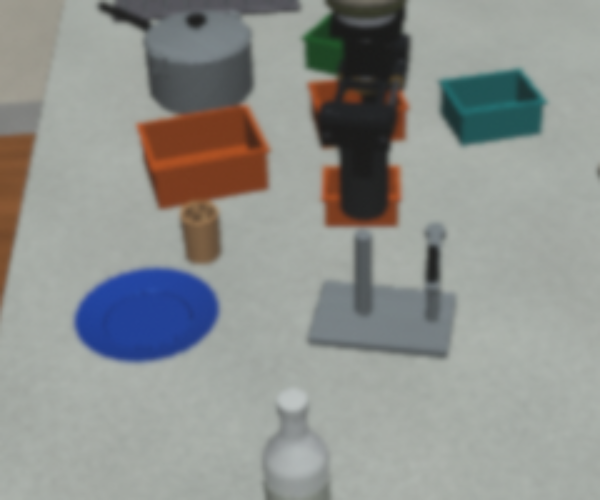

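Roll hangs upright, clear of the post (363,235); the stand is unmoved and the keeper is aside. Now I carry it.

```bash
python3 -m handwheel '[[[-0.004,-0.02,0],[0,0,0],0.045],[[-0.008,-0.04,0],[0,0,0],0.045],[[-0.008,-0.04,0],[0,0,0],0.045],[[-0.008,-0.04,0],[0,0,0],0.045],[[-0.008,-0.04,0],[0,0,0],0.045],[[-0.008,-0.04,0],[0,0,0],0.045],[[-0.008,-0.04,0],[0,0,0],0.045],[[-0.008,-0.04,0],[0,0,0],0.045]]'
python3 -m handwheel '[[[-0.008,-0.04,0],[0,0,0],0.045],[[-0.008,-0.04,0],[0,0,0],0.045],[[-0.008,-0.04,0],[0,0,0],0.045],[[-0.005,-0.02,0],[0,0,0],0.045],[[-0.003,-0.01,0],[0,0,0],0.045],[[0,0,0],[0,0,0],0.045],[[0,0,0],[0,0,0],0.045]]'
python3 - <<'E'
from h import *
c,im=snap("scene","c4.png"); cv2.imwrite("pics/c4c.png",cv2.resize(im[130:330,150:390,::-1],None,fx=2.5,fy=2.5))
s=manip.get_state();M=R.from_quat(s["orientation"]).as_matrix();print(s["wrist_force"],s["q"].round(2),(M.T@(np.array([.457,-.277,.235])-s["tool_pos"])).round(4))
print("pot",onz(c,[(222,299)],.13),M.round(2).tolist())
E
```

```text
clock: 10.12
tool_pos: [0.4701, -0.1253, 0.241]
orientation: [0.129, 0.992, 0.0, -0.0]
wrist_force: [0.5, -0.3, -2.9]
finger_gap: 0.0564
clock: 11.0
tool_pos: [0.4643, -0.2751, 0.2413]
orientation: [0.127, 0.992, 0.0, -0.0]
wrist_force: [-0.0, -0.3, -2.4]
finger_gap: 0.0567
[ 0.22540582  0.03853531 -2.77726824] [-0.21  0.14  0.73  1.69 -0.1   1.34  1.86] [ 0.0067 -0.0038  0.0064]
pot [[ 0.69403899 -0.41901067  0.13      ]] [[-0.97, 0.25, -0.0], [0.25, 0.97, 0.0], [0.0, 0.0, -1.0]]
```

View pics/c4c.png

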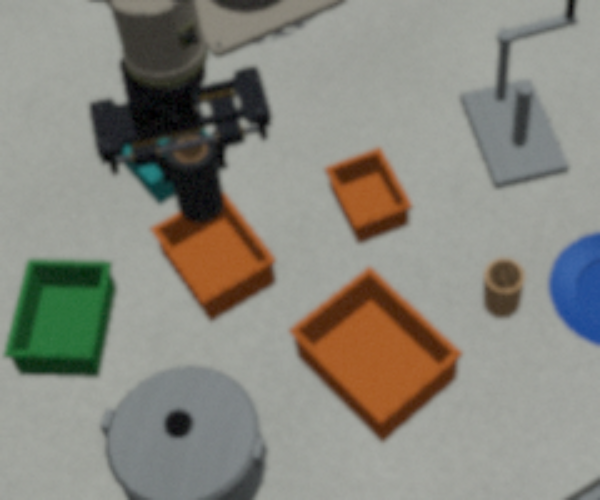

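Roll hangs at (200,190) in the crop, over the medium tub; the pot is far enough away. I centre and lower.

```bash
python3 -m handwheel '[[[0.011,-0.003,0.01],[0,0,0],0.045],[[0,0,0.03],[0,0,0],0.045],[[0,0,0.03],[0,0,0],0.045],[[0,0,0.03],[0,0,0],0.045],[[0,0,0.03],[0,0,0],0.045],[[0,0,0.02],[0,0,0],0.045],[[0,0,0.01],[0,0,0],0.045],[[0,0,0],[0,0,0],0.045]]'
python3 -m handwheel '[[[0,0,0.004],[0,0,0],0.045],[[0,0,0.003],[0,0,0],0.045],[[0,0,0],[0,0,0],0.045]]'
python3 - <<'E'
from h import *
for n in("scene","side"):
    c,im=snap(n,n+"5.png"); p=proj(c,(.453,-.275,.06))[0].astype(int); x,y=p; print(p)
    v=im[max(0,y-60):y+60,x-60:x+60,::-1]; cv2.imwrite(f"pics/{n}5c.png",cv2.resize(v,(400,400),interpolation=cv2.INTER_CUBIC))
cv2.imwrite("pics/5.png",np.hstack([cv2.imread("pics/scene5c.png"),cv2.imread("pics/side5c.png")]))
E
```

```text
clock: 12.05
tool_pos: [0.4528, -0.2757, 0.0814]
orientation: [0.128, 0.992, 0.0, -0.0]
wrist_force: [-0.2, 0.2, -3.1]
finger_gap: 0.0565
clock: 12.42
tool_pos: [0.4528, -0.2762, 0.0746]
orientation: [0.128, 0.992, 0.0, 0.0]
wrist_force: [-0.4, -0.1, -2.8]
finger_gap: 0.0565
[234 226]
[321 166]
```

View pics/5.png

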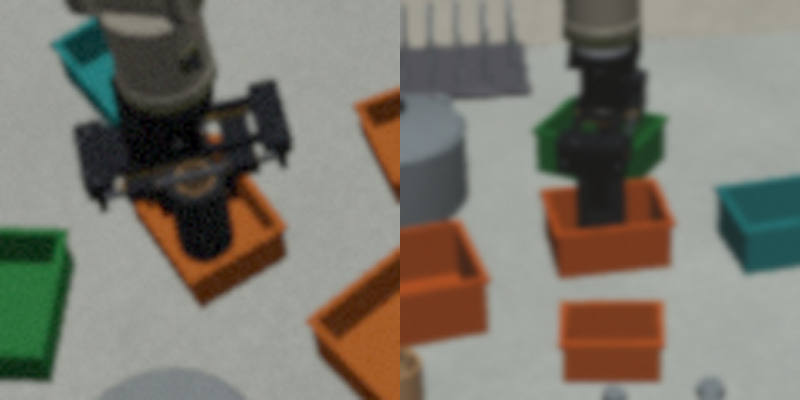

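The roll is inside the medium tub, roughly centred in both views. I lower it by millimetres until contact.

```bash
for i in 1 2 3 ; do :; done; python3 -m handwheel '[[[0,0,0.0015],[0,0,0],0.045],[[0,0,0],[0,0,0],0.045]]'
python3 -m handwheel '[[[0,0,0.0015],[0,0,0],0.045],[[0,0,0],[0,0,0],0.045]]'
python3 -m handwheel '[[[0,0,0.001],[0,0,0],0.045],[[0,0,0],[0,0,0],0.045]]'
```

```text
clock: 12.78
tool_pos: [0.4528, -0.2761, 0.0729]
orientation: [0.128, 0.992, 0.0, -0.0]
wrist_force: [0.3, -0.5, -2.1]
finger_gap: 0.0566
clock: 13.02
tool_pos: [0.4527, -0.2761, 0.0714]
orientation: [0.128, 0.992, 0.0, -0.0]
wrist_force: [0.4, -1.3, -3.0]
finger_gap: 0.0564
clock: 13.28
tool_pos: [0.4532, -0.2765, 0.0711]
orientation: [0.128, 0.992, -0.0, 0.001]
wrist_force: [-0.8, 0.4, 4.9]
finger_gap: 0.0566
```

Contact: the force went from -3 to +5 N at the predicted height. I release and retreat.

```bash
python3 -m handwheel '[[[0,0,-0.0005],[0,0,0],0.057],[[0,0,0],[0,0,0],0.06],[[0,0,0],[0,0,0],0.07],[[0,0,0],[0,0,0],0.087],[[0,0,0],[0,0,0],0.087],[[0,0,0],[0,0,0],0.087],[[0,0,-0.02],[0,0,0],0.087],[[0,0,-0.03],[0,0,0],0.087]]'
python3 -m handwheel '[[[0,0,-0.03],[0,0,0],0.087],[[0,0,-0.03],[0,0,0],0.087],[[0,0,-0.03],[0,0,0],0.087],[[0.04,0,-0.02],[0,0,0],0.087],[[0.04,0,0],[0,0,0],0.087],[[0.04,0,0],[0,0,0],0.087],[[0,0,0],[0,0,0],0.087],[[0,0,0],[0,0,0],0.087]]'
python3 - <<'E'
from h import *
for n in("scene","side"):
    c,im=snap(n,n+"6.png")
    v=im[110:310,170:410,::-1] if n=="scene" else im[110:310,220:460,::-1]
    cv2.imwrite(f"pics/{n}6c.png",cv2.resize(v,(400,333),interpolation=cv2.INTER_CUBIC))
    if n=="scene":
        print(proj(c,[(.453,-.275,.115),(.453,-.275,.005)]).round())
cv2.imwrite("pics/6.png",np.hstack([cv2.imread("pics/scene6c.png"),cv2.imread("pics/side6c.png")]))
E
```

```text
clock: 14.28
tool_pos: [0.4522, -0.2759, 0.121]
orientation: [0.128, 0.992, 0.0, -0.001]
wrist_force: [0.2, -0.2, 1.5]
finger_gap: 0.0867
clock: 15.28
tool_pos: [0.3372, -0.2457, 0.2313]
orientation: [0.128, 0.992, 0.0, 0.001]
wrist_force: [-1.0, -1.0, 0.2]
finger_gap: 0.0868
[[232. 217.]
 [237. 236.]]
```

View pics/6.png

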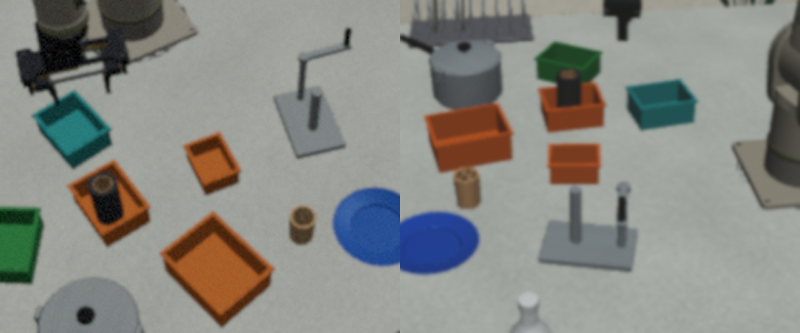

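The roll stands upright near the tub's centre: its top is at scene (232,220), expected (232,217). The keeper is aside and nothing else has visibly moved.

```bash
python3 -c "
from cell import manip
print(manip.finish_job())"
```

```text
the job is handed in; nothing more can be done
None
```

The job is done and handed in at about 15.4 s of the 61 s allowed; the hand-in reports no verdict.

- **Keeper:** I straddled the pin and swung the arm about 95° (roughly 1.6 rad, estimated from the wrist picture). It was still aside in the last pictures.
- **Roll off the post:** It came straight up with negligible side force. A side picture showed it clear of the post and hanging upright. The stand was not visibly moved or tipped.
- **Roll into the tub:** I lowered it in small steps into the middle-sized orange tub, at about (0.453, -0.275). Contact came at the predicted height, with wrist force about 5 N. I then opened the fingers and backed away.

**Last checks:**
- The scene and side pictures show the roll upright near the tub's centre, its top within about 3 px of where I expected.
- Nothing else had visibly moved, and the gripper was clear of everything.
- No check failed. When the fingers closed on the roll there was a small sideways force of about 2 N, which I eased with a 2 mm shift before lifting.
- I did not re-measure the stand, tub and other objects numerically at the end; those are judged by eye from the pictures.

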